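# Draw a mortise latch back with the square T-key and hold it

## Robot

A 7-joint arm with a two-finger parallel gripper is mounted at the origin on the work surface. World frame = base frame: x ahead of the robot, y to its left, z up, the work surface at z = 0. Lengths are in m, angles in rad, forces in N, time in s.
With the tool pointing down it reaches from about 0.425 to 0.825 m from the base axis. Payload 3.6 kg.
Tool frame: the origin (TCP) lies midway between the tips of the shut fingers; the grasp point (between the pads) lies 19 mm behind it (manip.grip_point_offset is the distance from the TCP to the grasp point, in m); z points along the fingers, y is the line along which they close (so a half turn about z gives the same grasp; the last joint's range is limited). The gripper opens to 93 mm and grips with 3 to 60 N. Pads are 15 mm wide; open, the fingers measure 128 mm over their backs; the gripper's body (75 mm by 188 mm) begins 65 mm behind the grasp point.
Start: joints at [-1.375, 0.615, -0.013, 1.423, 0.008, 1.103, -0.04], TCP at [0.144, 0.634, 0.219] pointing down, gripper open.
Joint ranges: [-3.12, 3.12], [-0.3, 2.06], [-1.34, 1.32], [0.26, 2.42], [-1.36, 4.5], [0.01, 1.98], [-2.84, 2.84]. Speed limits (rad/s): [2.79, 2.79, 3.14, 3.14, 3.14, 3.14, 3.14].

## Interface

Orientations are given as a rotation vector (axis times angle).
In Python, from plant import telemetry, eyes, workorder, manip gives the robot as it stands. The module is installed in compiled form; this text tells all that it offers.
- The arm moves only by the tool send_rows, never from a script. Its argument "increments" is a list that holds one entry, the list of rows, each a list of 7 numbers: the turn, a rotation vector about the tool's x, y, z in rad, then the shift along the tool's x, y, z in cm, then the opening, from 0 (shut) to 1 (fully open). In form: [[[ax, ay, az, x, y, z, grip], ...]]. A call has 1 to 20 rows; each row shifts and turns the commanded pose from where the row before left it, along the tool's axes as they then stand; what a row does not reach is not made up. A row lasts 1/12 s, in which the tool goes at most 41.7 mm and 7.16 degrees, less where a joint would pass 70% of its speed; a pose out of reach is approached as far as the arm can. A call with a gripper value outside its range is refused whole. The fingers move at their own pace and stop on an object; "force" is the grip in N (left out, the last holds). Time passes only in rows, so rows that do not move let the fingers close. It gives the time, the measured TCP pose, the force, the opening and the grip force at its end, in the units of the state.
- telemetry.sense(): the state, without advancing time (a new reading comes with each control period).
- eyes.get_image(name): name is "side" or "top" or "wrist"; returns the picture (400x640x3 uint8, red, green, blue); there is no depth.
- eyes.camera_model(name): a dict with "fx", "fy", "cx", "cy" (pixels), "pose" (4x4, takes a point from camera to world coordinates). Camera axes: x right, y up, looking along -z (the intrinsics and any distortion apply to the point x, -y, -z); pixel columns grow to the right and rows downward; lengths in m; the calibration is good to about 2 mm. A picture is of the moment at which its call begins: read the wrist's pose just before it. camera_model takes no time and is no camera call; for the wrist camera it gives the pose at the moment of the call.
- workorder.job_done(): hands the job in; it is judged then, once.
The state is a dict: "t": time; "joint_positions": joint angles; "joint_vel": joint speeds; "joint_torque": joint torques, N m; "ee_pos": TCP position; "tcp_rot": TCP orientation; "contact_force": force on the tool from outside, world axes, zero at the start; "ft_torque": the same for the moment, N m; "grip_width": finger opening in m; "gripper_force": force on a finger pad.
Only numpy, scipy, OpenCV 4.12 (cv2) and the standard library are available. Lean on these libraries where they do the work, as an engineer would, in place of code of your own. Each camera call takes 0.05 s, during which the arm holds its last target. There are 200 camera calls.

## Task

Lift the large square-shanked T-key up off its forked hook on the rack, push its shank down into the follower of the mortise lock until its collar sits on the follower, and turn it counter-clockwise (seen from above) against the latch spring right to the stop, so that the latch is drawn fully back. Keep hold of the key and finish while still holding it at the stop with the latch back, so that it can be inspected; leave the small T-key on its hook and the padlock and lock cylinder where they are.

Things in the scene. Friction and masses are not known exactly. Their poses are not given: they have to be found in the camera images.
- key: Large T-key, loose, about 140 g: square steel shank 9 x 9 mm, 36 mm long, last 5 mm tapering to 5.6 mm. Origin at the shank's tip; z up the shank to the handle, y along the crossbar, x across; the square's sides lie along x and y. Starts upright, its collar on the prongs of either hook, tip 74 mm above the table. Lifted straight up, it is free of the hook at tip 120 mm.
- key_shoulder (a point): Centre of the underside of the large key's collar, 36 mm above its tip. The steel collar is 26 mm in diameter and 6 mm thick; the round neck above it is 11 mm thick and 24 mm high.
- key_bar (a point): Centre of the large key's black plastic crossbar, 74 mm above its tip. The bar is 90 mm long (y), 14 mm wide (x) and 16 mm high.
- small_key: Small T-key on the other hook, which stays there: same collar, neck and handle height, but a crossbar only 55 mm long and a slim round shank of 6 mm. Loose, about 90 g; origin at its tip, z up, y along the crossbar.
- rack: Key rack, fixed: foot 110 x 220 x 12 mm; upright board on the robot's side (x -42 to -28 mm), top 100 mm up. Two forked steel hooks point to +x at y = +60 and -60 mm; each has two prongs 5 mm thick, 14 mm apart, tops 110 mm above the table, ends at x = 25 mm turned up 10 mm. Origin on the table under the midpoint of the two hanging keys, which hang at about x = 0, y = +60 and -60 mm.
- lock: Bench mount with lock, fixed: plywood base 105 x 245 x 12 mm, steel mortise lock case lying flat on it (x -30 to 52, y -113 to 52 mm), cover 49 mm above the table; along its +x edge a forend strip 235 x 22 mm (y -150 to 85 mm, face at x = 55 mm), from which the latch projects to +x. Origin on the table straight below the follower's axis; z up. Highest point 52 mm.
- follower_mouth (a point): Centre of the follower's top face, 52 mm above the table: brass bush 25 mm across, 20 mm deep, with a square hole 10.5 x 10.5 mm right through; free below it down to 12 mm above the table. z is its upright axis; x, y lie along the hole's sides (at rest the lock's x, y) and turn with it. The key fits at any quarter turn, with about 0.18 rad of play either way before it drives the follower.
- follower (a joint): Angle of the follower in rad: 0 at rest, where its spring holds it against a stop; it turns only counter-clockwise seen from above (positive) to a hard stop at 0.8. The spring resists with 0.12 N m at the start and 0.25 N m at the stop and turns it back to 0 when let go.
- latch (a joint): How far the latch is drawn back, in m: 0 = projecting 12 mm from the forend, 0.012 = flush with the forend's face. Driven by the follower, 15 mm per rad.
- padlock: Bystander: brass padlock with a steel shackle, standing upright, 26 x 50 x 82 mm. Origin at the centre of its underside.
- cylinder: Bystander: brass profile cylinder, lying on its side, 60 mm long, 17 mm thick, 33 mm wide. Origin on the table under its barrel's axis, x along the barrel.
There are look-alikes about, which are no part of the job. What is shaped like the key but blue or green is not meant. Of the things shaped like the rack, the wooden one is meant.

How it is judged:
On the way, in this order (a step that is already met when the one before it is completed fails the run):
1. the large T-key is lifted up clear of its hook (height (world z) of key above 0.118 m and contact force between key and rack below 0.05 N and contact force between the fingers and key above 1 N), for 0.1 s.
2. its shank is in the follower with the collar down on it (distance between key_shoulder and follower_mouth below 0.004 m and angle between key's own z axis and vertical below 0.12 rad), for 0.1 s.
At the end, for the whole second after the job is handed in: Robot still grips the large T-key, collar within 5 mm of the follower's top, upright within 0.12 rad; follower wound past 0.74 of 0.8 rad, latch drawn back over 10.8 of 12 mm; small T-key within 15 mm, padlock and cylinder within 20 mm of their places (value of joint follower above 0.74 rad and value of joint latch above 0.0108 m and distance between key_shoulder and follower_mouth below 0.005 m and angle between key's own z axis and vertical below 0.12 rad and contact force between the fingers and key above 1 N and contact force between key and lock above 0.3 N and contact force between key and rack below 0.05 N and distance of small_key from where it was at the start of the episode below 0.015 m and distance of each of padlock, cylinder from where it was at the start of the episode below 0.02 m); the arm keeps its last pose, push and grip.
It fails at once if the small T-key, the padlock or the cylinder is knocked away from its place (distance of small_key from where it was at the start of the episode above 0.02 m or distance of any of padlock, cylinder from where it was at the start of the episode above 0.03 m).
It also fails if it takes over 58 s, if anything falls off the work surface, if the arm or the gripper's body presses on something with over 40 N, if the wrist force passes 120 N, or if a joint passes its speed limit or range.

## Working session

There is one attempt and no reset: what is moved stays moved. The work goes in short steps, Python scripts to look and compute and a tool call to move; the robot and the scene stay as the last step left them, time stands still between calls to the robot, and variables do not carry over. Pictures are saved under pics/ and viewed, at most 10 in all, crops included, and the job is handed in when it is done.

Besides the shell and the picture viewer there is one more tool, called in YAML: its name, and indented under it one key for each argument. send_rows: Moves the arm, as the interface text tells. Its arguments: {"type":"object","properties":{"increments":{"type":"array"},"force":{"type":"number"}},"required":["increments"]}

```bash
mkdir -p pics; python3 - <<'E'
from plant import telemetry, eyes, manip
import cv2
print(telemetry.sense(), manip.grip_point_offset)
for n in ("side","top","wrist"):
    m=eyes.camera_model(n); print(n,m)
    cv2.imwrite(f"pics/{n}0.png",eyes.get_image(n)[:,:,::-1])
E
```

```text
{'t': 0.0, 'joint_positions': array([-1.3745155 ,  0.61588582, -0.01263004,  1.42486534,  0.00812154,
        1.10338955, -0.04040337]), 'joint_vel': array([ 0.00093621,  0.0017824 , -0.00056146,  0.00012278,  0.00048096,
        0.00015463, -0.00038427]), 'joint_torque': array([ 2.15764403e-04, -4.58943093e+01,  2.09270851e-01, -1.65745139e+01,
       -6.10697013e-02,  2.03042192e-02,  2.19944659e-04]), 'ee_pos': array([0.14343067, 0.63318207, 0.21751393]), 'tcp_rot': array([-0.34906325, -3.12190466,  0.00390592]), 'contact_force': array([ 0.41291596, -1.33132933, -0.68385413]), 'ft_torque': array([ 0.00990511, -0.01069373, -0.03967619]), 'gripper_force': 0.0, 'grip_width': 0.09326779475195826} 0.0188
side {'fx': 493.26609578185776, 'fy': 493.26609578185776, 'cx': 318.5336382472678, 'cy': 192.73986977040164, 'pose': array([[-0.996663  ,  0.06261636, -0.05236464,  0.40011669],
       [-0.08002169, -0.62294175,  0.77816458,  1.02050039],
       [ 0.01610571,  0.77975815,  0.62587366,  0.92872534],
       [ 0.        ,  0.        ,  0.        ,  1.        ]])}
top {'fx': 388.69175092947233, 'fy': 388.69175092947233, 'cx': 315.51089029826727, 'cy': 204.0242239107058, 'pose': array([[-0.02687873,  0.98833301, -0.14991798,  0.32414136],
       [-0.99962706, -0.02585061,  0.0088028 ,  0.00684653],
       [ 0.00482462,  0.15009868,  0.98865925,  1.06389421],
       [ 0.        ,  0.        ,  0.        ,  1.        ]])}
wrist {'fx': 318.3063424681312, 'fy': 318.3063424681312, 'cx': 319.7347668005613, 'cy': 199.46209578952974, 'pose': array([[ 0.22167917, -0.94634785, -0.2351257 ,  0.07925388],
       [ 0.97511635,  0.21450975,  0.0559792 ,  0.6484124 ],
       [-0.00253904, -0.24168434,  0.9703516 ,  0.38306261],
       [ 0.        ,  0.        ,  0.        ,  1.        ]])}
```

View pics/top0.png

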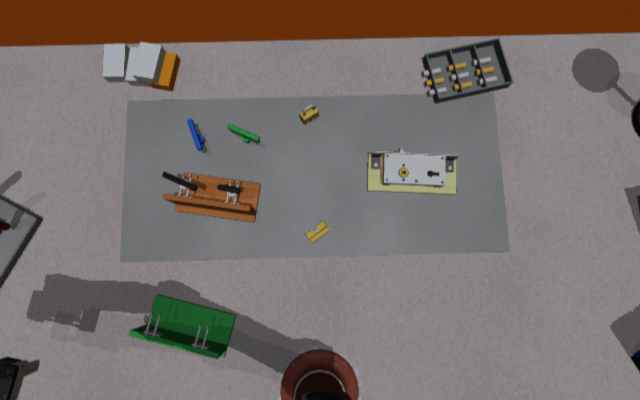

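View pics/side0.png

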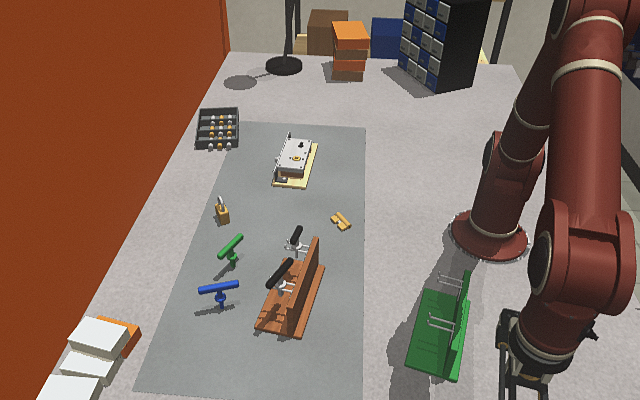

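Top view: the wooden rack is at (213,197). Candidates for the key are the long black bar (180,182), the short black bar (229,188), blue (195,135) and green (243,133). I choose the long black bar, and the lock follower's brass ring is at (403,172).

```bash
cat > h.py <<'E'
import numpy as np, cv2
from plant import telemetry, eyes, manip
from scipy.spatial.transform import Rotation as R
def ray(m,p):
    d=np.array([(p[0]-m['cx'])/m['fx'],-(p[1]-m['cy'])/m['fy'],-1.])
    T=m['pose']; return T[:3,3],T[:3,:3]@d
def onz(m,p,z):
    o,d=ray(m,p); return o+d*(z-o[2])/d[2]
def proj(m,P):
    T=m['pose']; c=T[:3,:3].T@(np.asarray(P)-T[:3,3])
    return np.array([m['cx']-m['fx']*c[0]/c[2], m['cy']+m['fy']*c[1]/c[2]])
def blobs(mask,amin=20):
    cs,_=cv2.findContours(mask.astype(np.uint8),cv2.RETR_EXTERNAL,cv2.CHAIN_APPROX_NONE)
    return [(cv2.contourArea(c),cv2.minAreaRect(c),c) for c in cs if cv2.contourArea(c)>=amin]
E
python3 - <<'E'
from h import *
im=cv2.imread('pics/top0.png'); m=eyes.camera_model('top')
c=cv2.resize(im[140:230,150:270],None,fx=5,fy=5,interpolation=cv2.INTER_CUBIC)
d=cv2.resize(im[140:200,360:465],None,fx=5,fy=5,interpolation=cv2.INTER_CUBIC)
w=max(c.shape[1],d.shape[1]); c=cv2.resize(c,(600,450))
d=cv2.copyMakeBorder(d,0,0,0,w-d.shape[1],cv2.BORDER_CONSTANT)
cv2.imwrite('pics/crop1.png',c); cv2.imwrite('pics/crop2.png',d)
blk=(im.max(2)<45); blk[:150]=0;blk[215:]=0;blk[:,:155]=0;blk[:,265:]=0
for a,r,_ in blobs(blk,10):
    print(a,r,[onz(m,p,.156).round(4) for p in [r[0]]+list(cv2.boxPoints(r))])
hsv=cv2.cvtColor(im,cv2.COLOR_BGR2HSV)
br=(hsv[...,0]>15)&(hsv[...,0]<35)&(hsv[...,1]>110); 
for a,r,_ in blobs(br,10): print('br',a,r,onz(m,r[0],.052).round(4),onz(m,r[0],.012).round(4))
E
```

```text
86.0 ((229.02525329589844, 188.39044189453125), (22.5609073638916, 5.396628379821777), 12.994616508483887) [array([0.5047, 0.203 , 0.156 ]), array([0.5052, 0.2305, 0.156 ]), array([0.5179, 0.2278, 0.156 ]), array([0.5042, 0.1755, 0.156 ]), array([0.4916, 0.1784, 0.156 ])]
144.0 ((179.511474609375, 180.9737548828125), (36.64628982543945, 5.267904281616211), 23.629379272460938) [array([0.5257, 0.3208, 0.156 ]), array([0.5389, 0.3636, 0.156 ]), array([0.5505, 0.3589, 0.156 ]), array([0.5127, 0.2782, 0.156 ]), array([0.5011, 0.283 , 0.156 ])]
br 196.0 ((317.2230529785156, 231.7899627685547), (11.767417907714844, 21.705703735351562), 52.4314079284668) [ 0.4043 -0.0047  0.052 ] [ 0.4075 -0.0051  0.012 ]
br 46.0 ((403.0000305175781, 172.49998474121094), (7.77817440032959, 7.77817440032959), 45.0) [ 0.5565 -0.2379  0.052 ] [ 0.5657 -0.2476  0.012 ]
br 138.0 ((308.95587158203125, 113.92647552490234), (11.490405082702637, 18.864845275878906), 59.03623962402344) [0.7267 0.009  0.052 ] [0.7426 0.0091 0.012 ]
br 27.5 ((456.0, 86.0), (6.0, 6.0), 90.0) [ 0.7974 -0.3994  0.052 ] [ 0.8162 -0.4155  0.
[... 316 characters left out ...]
19072723389, 8.246211051940918), 75.96376037597656) [ 0.8159 -0.3537  0.052 ] [ 0.8353 -0.368   0.012 ]
br 26.0 ((477.5, 71.5), (7.0, 5.0), 90.0) [ 0.8387 -0.4628  0.052 ] [ 0.859  -0.4814  0.012 ]
br 47.5 ((488.09619140625, 69.48077392578125), (5.687368392944336, 10.590271949768066), 78.69007110595703) [ 0.844 -0.493  0.052] [ 0.8645 -0.5127  0.012 ]
br 29.0 ((450.0, 67.0), (6.0, 6.0), 90.0) [ 0.8539 -0.3873  0.052 ] [ 0.8749 -0.4028  0.012 ]
br 42.0 ((460.5, 65.0), (6.0, 9.0), 90.0) [ 0.8592 -0.4171  0.052 ] [ 0.8803 -0.4338  0.012 ]
br 340.5 ((166.23204040527344, 69.03877258300781), (12.871708869934082, 33.888797760009766), 13.570435523986816) [0.8671 0.4017 0.052 ] [0.8885 0.4173 0.012 ]
```

View pics/crop1.png

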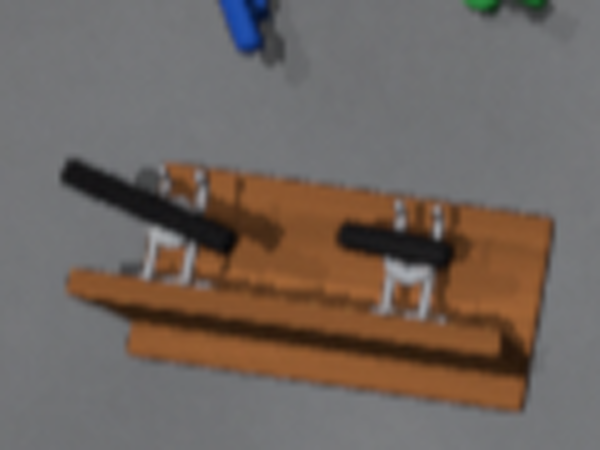

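The crop confirms the choice: the long black T (~93 mm) sits on the left hook of the wooden rack, skewed about −0.26 rad against the rack, and the short one is on the right hook. Next I turn the tool to grasp yaw.

send_rows:
  increments:
    - [[0, 0, 0.119, 0, 0, 0, 1], [0, 0, 0.119, 0, 0, 0, 1], [0, 0, 0.119, 0, 0, 0, 1], [0, 0, 0.119, 0, 0, 0, 1], [0, 0, 0.119, 0, 0, 0, 1], [0, 0, 0.119, 0, 0, 0, 1], [0, 0, 0.119, 0, 0, 0, 1], [0, 0, 0.119, 0, 0, 0, 1], [0, 0, 0.119, 0, 0, 0, 1], [0, 0, 0.119, 0, 0, 0, 1], [0, 0, 0.119, 0, 0, 0, 1], [0, 0, 0.119, 0, 0, 0, 1], [0, 0, 0.119, 0, 0, 0, 1], [0, 0, 0.119, 0, 0, 0, 1], [0, 0, 0.119, 0, 0, 0, 1], [0, 0, 0, 0, 0, 0, 1]]

```text
t: 1.48
ee_pos: [0.1432, 0.6337, 0.218]
tcp_rot: [2.651, 1.684, -0.001]
contact_force: [-0.8, 0.1, 0.1]
grip_width: 0.0932
gripper_force: 0.0
```

```bash
cat >> h.py <<'E'
def go(P,yaw=None,n=None):
    "report shift in tool axes (cm) from measured pose to TCP target, and yaw turn about tool z"
    s=telemetry.sense(); Rm=R.from_rotvec(s['tcp_rot']).as_matrix()
    y=Rm[:,1]; az=np.arctan2(y[1],y[0])
    print('t',s['t'].__round__(2),'pos',s['ee_pos'].round(4),'az',az.round(4),'tilt z',Rm[:,2].round(4),'q',s['joint_positions'].round(2),'F',s['contact_force'].round(1),'M',s['ft_torque'].round(2),'w',round(s['grip_width'],4),'g',round(s['gripper_force'],1))
    if P is not None:
        d=Rm.T@(np.array(P)-s['ee_pos'])*100; print('shift cm',d.round(2), 'per row', (d/n).round(3) if n else '')
    if yaw is not None: print('tool turn z',-((yaw-az+np.pi)%(2*np.pi)-np.pi))
E
python3 -c "
from h import *
go([.5257,.3208,.23],-0.438,18)"
```

```text
t 1.48 pos [0.1432 0.6337 0.218 ] az -0.4386 tilt z [ 0.     -0.0014 -1.    ] q [-1.64  0.65  0.47  1.43 -0.31  1.13 -1.56] F [-0.8  0.1  0.1] M [-0.11  0.06  0.  ] w 0.0932 g 0.0
shift cm [-12.08  47.92  -1.16] per row [-0.671  2.662 -0.064]
tool turn z -0.0006205798339489199
```

send_rows:
  increments:
    - [[0, 0, 0, -0.671, 2.662, -0.064, 1], [0, 0, 0, -0.671, 2.662, -0.064, 1], [0, 0, 0, -0.671, 2.662, -0.064, 1], [0, 0, 0, -0.671, 2.662, -0.064, 1], [0, 0, 0, -0.671, 2.662, -0.064, 1], [0, 0, 0, -0.671, 2.662, -0.064, 1], [0, 0, 0, -0.671, 2.662, -0.064, 1], [0, 0, 0, -0.671, 2.662, -0.064, 1], [0, 0, 0, -0.671, 2.662, -0.064, 1], [0, 0, 0, -0.671, 2.662, -0.064, 1], [0, 0, 0, -0.671, 2.662, -0.064, 1], [0, 0, 0, -0.671, 2.662, -0.064, 1], [0, 0, 0, -0.671, 2.662, -0.064, 1], [0, 0, 0, -0.671, 2.662, -0.064, 1], [0, 0, 0, -0.671, 2.662, -0.064, 1], [0, 0, 0, -0.671, 2.662, -0.064, 1], [0, 0, 0, -0.671, 2.662, -0.064, 1], [0, 0, 0, -0.671, 2.662, -0.064, 1], [0, 0, 0, 0, 0, 0, 0.6], [0, 0, 0, 0, 0, 0, 0.6]]

```text
t: 3.15
ee_pos: [0.5279, 0.3196, 0.23]
tcp_rot: [2.651, 1.684, -0.0]
contact_force: [-0.7, 0.3, 0.9]
grip_width: 0.0839
gripper_force: 0.0
```

```bash
python3 - <<'E'
from h import *
m=eyes.camera_model('wrist'); im=eyes.get_image('wrist')[:,:,::-1].copy(); cv2.imwrite('pics/w1.png',im)
go([.5257,.3208,.129])
print(proj(m,[.5257,.3208,.156]), m['pose'].round(4).tolist())
blk=(im.max(2)<50)
for a,r,_ in blobs(blk,300): print(a,r,onz(m,r[0],.156).round(4))
E
```

```text
t 3.2 pos [0.5265 0.3216 0.2298] az -0.4359 tilt z [-1.1e-03  2.0e-04 -1.0e+00] q [-0.86  0.59  0.48  1.52 -0.29  1.11 -0.76] F [-0.5  0.7  0.1] M [-0.01  0.13 -0.04] w 0.0798 g 0.0
shift cm [-0.1  -0.03 10.08] per row 
[315.84822133 208.1033224 ] [[0.905, 0.4131, 0.1017, 0.5565], [-0.4255, 0.878, 0.2193, 0.3799], [0.0014, -0.2417, 0.9703, 0.3954], [0.0, 0.0, 0.0, 1.0]]
72240.5 ((319.5, 272.5), (253.0, 639.0), 90.0) [0.5049 0.2699 0.156 ]
399.5 ((283.9000244140625, 164.30001831054688), (45.16857147216797, 17.441329956054688), 63.43495178222656) [0.5186 0.362  0.156 ]
```

View pics/w1.png

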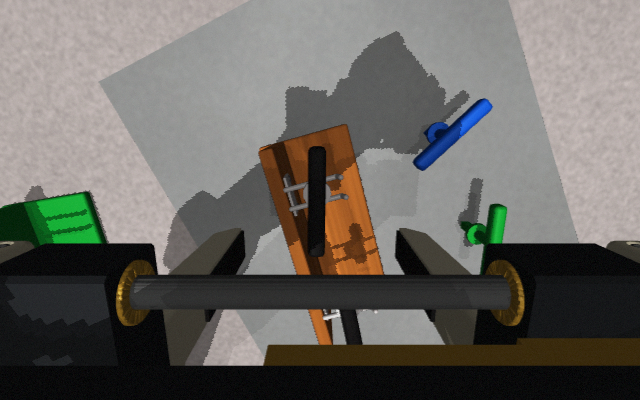

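```bash
python3 - <<'E'
from h import *
im=cv2.imread('pics/w1.png'); m=eyes.camera_model('wrist')
g=im.max(2)
for r in (160,180,200,220,240):
    print(r,''.join(f'{v:4d}' for v in g[r,300:335]))
print('col',g[138:165,317],g[245:272,317])
for p in [(317,147),(317,256),(309,200),(326,200)]: print(p,onz(m,p,.156).round(4))
E
```

```text
160  117 110 126 132 121 120 135 106  42  13  13  13  19  15  17  22  17  18  23  15  17  18  14  13  13  10  77  88  90  91  89  89  84  89 109
180  107 108 103 106 110 111 109  87  35   7   9   8  12  14  11  12  10  15  13  12  15  15  15  12   8  24  95 108 101  93  95  84  69  82  90
200   36  88 101 100  74 108 121  99  39  10   3  12  11  13   7  13  16  14  15  15  13  13  13  15  10  76 116 125 122 113 108 107 107 115 129
220   46  44  45  46  45  43  39  47  21  11  16  12  12  13  12  10  11  14  13   8  11   8   8   8   7 174 191 183 182 181 183 191 188 189 182
240   73  43  39  42  47  40  41  26  11   6   7  16  10  16   8  11  17  13  14  12  13  13  21  11  28  99 112 190 206 211 204 196 186 178 178
col [115 113 110 115 115 115 119 118  23   8   5  17  14  18  16  18  19  13
  17  18  21  18  18  20  18  19  17] [28 25 27 28 26 28 26 24 27 26 23 20 35 34 38 40 41 41 45 44 47 46 47 46
 46 46 46]
(317, 147) [0.545  0.3652 0.156 ]
(317, 256) [0.5079 0.2861 0.156 ]
(309, 200) [0.5221 0.3311 0.156 ]
(326, 200) [0.5341 0.3255 0.156 ]
```

The wrist view shows the black bar upright in the picture, from (317,146) to (317,256), centred between the open fingers and parallel to the pads. It measures 89 mm, so it is the large key. I descend and grip.

send_rows:
  increments:
    - [[0, 0, 0, 0.2, -0.1, 1.0, 0.6], [0, 0, 0, 0, 0, 1.1, 0.6], [0, 0, 0, 0, 0, 1.0, 0.6], [0, 0, 0, 0, 0, 1.0, 0.6], [0, 0, 0, 0, 0, 1.0, 0.6], [0, 0, 0, 0, 0, 1.0, 0.6], [0, 0, 0, 0, 0, 1.0, 0.6], [0, 0, 0, 0, 0, 1.0, 0.6], [0, 0, 0, 0, 0, 1.0, 0.6], [0, 0, 0, 0, 0, 1.0, 0.6], [0, 0, 0, 0, 0, 0, 0.5], [0, 0, 0, 0, 0, 0, 0.3], [0, 0, 0, 0, 0, 0, 0.1], [0, 0, 0, 0, 0, 0, 0], [0, 0, 0, 0, 0, 0, 0], [0, 0, 0, 0, 0, 0, 0], [0, 0, 0, 0, 0, 0, 0], [0, 0, 0, 0, 0, 0, 0], [0, 0, 0, 0, 0, 0, 0], [0, 0, 0, 0, 0, 0, 0]]
  force: 50

```text
t: 4.87
ee_pos: [0.5267, 0.3241, 0.1295]
tcp_rot: [-2.65, -1.687, -0.001]
contact_force: [0.2, -0.7, 2.1]
grip_width: 0.0136
gripper_force: 50.0
```

```bash
python3 -c "
from h import *
go(None)"
```

```text
t 4.87 pos [0.5267 0.3241 0.1295] az -0.4369 tilt z [ 4.e-04  3.e-04 -1.e+00] q [-0.84  0.69  0.43  1.63 -0.35  0.89 -0.71] F [ 0.2 -0.7  2.1] M [-0.11  0.18 -0.01] w 0.0136 g 50.0
```

send_rows:
  increments:
    - [[0, 0, 0, 0, 0, -0.6, 0], [0, 0, 0, 0, 0, -0.6, 0], [0, 0, 0, 0, 0, -0.8, 0], [0, 0, 0, 0, 0, -1.0, 0], [0, 0, 0, 0, 0, -1.0, 0], [0, 0, 0, 0, 0, -1.0, 0], [0, 0, 0, 0, 0, -1.0, 0], [0, 0, 0, 0, 0, -1.0, 0], [0, 0, 0, 0, 0, -1.0, 0], [0, 0, 0, 0, 0, -1.0, 0], [0, 0, 0, 0, 0, -1.0, 0], [0, 0, 0, 0, 0, 0, 0], [0, 0, 0, 0, 0, 0, 0], [0, 0, 0, 0, 0, 0, 0]]

```text
t: 6.03
ee_pos: [0.5262, 0.3238, 0.2287]
tcp_rot: [-2.65, -1.687, 0.002]
contact_force: [-1.0, 0.6, -1.0]
grip_width: 0.0136
gripper_force: 50.0
```

```bash
python3 - <<'E'
from h import *
m=eyes.camera_model('wrist'); im=eyes.get_image('wrist')[:,:,::-1].copy(); cv2.imwrite('pics/w2.png',im)
im2=eyes.get_image('top')[:,:,::-1].copy(); cv2.imwrite('pics/top2.png',im2)
go([.5565,-.238,.23],None,20)
# lock crop from first top image, geometry
t=cv2.imread('pics/top0.png'); mt=eyes.camera_model('top')
c=cv2.resize(t[140:200,360:465],None,fx=6,fy=6,interpolation=cv2.INTER_CUBIC)
w=im[60:400,200:440]
o=np.zeros((360+350,640,3),np.uint8)
cv2.imwrite('pics/v3.png',np.vstack([cv2.resize(c,(420,240)),cv2.resize(w,(420,340))]))
E
```

```text
t 6.13 pos [0.526  0.3238 0.2283] az -0.437 tilt z [-1.6e-03 -9.0e-04 -1.0e+00] q [-0.87  0.59  0.48  1.52 -0.29  1.1  -0.76] F [ 0.2 -0.1 -1. ] M [-0.06  0.08  0.04] w 0.0137 g 50.0
shift cm [-49.61  26.53  -0.12] per row [-2.48   1.327 -0.006]
```

View pics/v3.png

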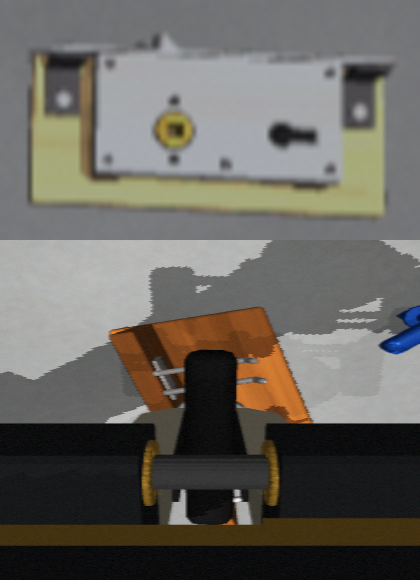

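The crops show the brass follower with its square hole, lying square in the silver case (top picture about (403,172)), and the key held squarely in the fingers. I turn towards the lock's yaw and move to a viewing spot beside it.

send_rows:
  increments:
    - [[0, 0, -0.1, 0, 0, -0.6, 0], [0, 0, -0.1, 0, 0, -0.6, 0], [0, 0, -0.1, 0, 0, -0.6, 0], [0, 0, -0.077, 0, 0, -0.6, 0], [0, 0, 0, 0, 0, 0, 0], [0, 0, 0, 0, 0, 0, 0]]

```text
t: 6.63
ee_pos: [0.5266, 0.3238, 0.2528]
tcp_rot: [-2.289, -2.151, 0.001]
contact_force: [-0.2, -0.6, -1.2]
grip_width: 0.0134
gripper_force: 50.0
```

```bash
python3 - <<'E'
from h import *
go([.5565,-.315,.25],-.06,20)
im=cv2.imread('pics/top0.png'); m=eyes.camera_model('top')
hsv=cv2.cvtColor(im,cv2.COLOR_BGR2HSV)
pl=(hsv[...,0]>20)&(hsv[...,0]<40)&(hsv[...,1]>60)&(hsv[...,2]>120); pl[:140]=0;pl[200:]=0;pl[:,:360]=0;pl[:,465:]=0
pl[:192-20]=0
# lower edge of plywood: last plywood row in each column
xs=np.arange(372,455); ys=[np.flatnonzero(pl[:,x]).max() if pl[:,x].any() else -1 for x in xs]
k=np.array(ys)>180; f=np.polyfit(xs[k],np.array(ys)[k],1); print(f)
a,b=[onz(m,(x,np.polyval(f,x)),.012) for x in (372,455)]
d=a-b; print(a,b,'lock yaw',-np.arctan2(d[0],d[1]))
E
```

```text
t 6.63 pos [0.5266 0.3238 0.2528] az -0.0622 tilt z [-4.e-04 -1.e-04 -1.e+00] q [-0.81  0.56  0.38  1.48 -0.22  1.15 -0.45] F [-0.2 -0.6 -1.2] M [-0.09  0.08 -0.07] w 0.0134 g 50.0
shift cm [-63.57   6.96   0.29] per row [-3.178  0.348  0.014]
tool turn z -0.0022168527534360827
[4.69963478e-02 1.72000147e+02]
[ 0.52008351 -0.15917814  0.012     ] [ 0.50323014 -0.38727966  0.012     ] lock yaw -0.07375137533424116
```

send_rows:
  increments:
    - [[0, 0, 0, -2, 0.2, 0, 0], [0, 0, 0, -3.2, 0.35, 0, 0], [0, 0, 0, -3.3, 0.36, 0, 0], [0, 0, 0, -3.3, 0.36, 0, 0], [0, 0, 0, -3.3, 0.36, 0, 0], [0, 0, 0, -3.3, 0.36, 0, 0], [0, 0, 0, -3.3, 0.36, 0, 0], [0, 0, 0, -3.3, 0.36, 0, 0], [0, 0, 0, -3.3, 0.36, 0, 0], [0, 0, 0, -3.3, 0.36, 0, 0], [0, 0, 0, -3.3, 0.36, 0, 0], [0, 0, 0, -3.3, 0.36, 0, 0], [0, 0, 0, -3.3, 0.36, 0, 0], [0, 0, 0, -3.3, 0.36, 0, 0], [0, 0, 0, -3.3, 0.36, 0, 0], [0, 0, 0, -3.3, 0.36, 0, 0], [0, 0, 0, -3.3, 0.36, 0, 0], [0, 0, 0, -3.3, 0.36, 0, 0], [0, 0, 0, -3.3, 0.36, 0, 0], [0, 0, 0, -2.3, 0.36, 0, 0]]

```text
t: 8.3
ee_pos: [0.5571, -0.319, 0.2522]
tcp_rot: [-2.293, -2.147, 0.005]
contact_force: [-0.2, -0.8, -1.5]
grip_width: 0.0136
gripper_force: 50.0
```

send_rows:
  increments:
    - [[0, 0, 0, 0, 0, 2, 0], [0, 0, 0, 0, 0, 2.5, 0], [0, 0, 0, 0, 0, 2.5, 0], [0, 0, 0, 0, 0, 2, 0], [0, 0, 0, 0, 0, 0, 0], [0, 0, 0, 0, 0, 0, 0], [0, 0, 0, 0, 0, 0, 0]]

```text
t: 8.88
ee_pos: [0.5592, -0.3156, 0.1641]
tcp_rot: [2.286, 2.152, -0.0]
contact_force: [-0.1, -0.2, -0.5]
grip_width: 0.0138
gripper_force: 50.0
```

```bash
python3 - <<'E'
from h import *
m=eyes.camera_model('wrist'); im=eyes.get_image('wrist')[:,:,::-1].copy(); cv2.imwrite('pics/w4.png',im)
go([.5565,-.238,.16])
print(proj(m,[.5565,-.238,.052]),m['pose'][:3,3])
hsv=cv2.cvtColor(im,cv2.COLOR_BGR2HSV)
br=(hsv[...,0]>15)&(hsv[...,0]<32)&(hsv[...,1]>120)
for a,r,_ in blobs(br,60): print('br',a,r,onz(m,r[0],.052).round(4))
E
```

```text
t 8.93 pos [ 0.5595 -0.3159  0.1648] az -0.0605 tilt z [ 0.0024 -0.002  -1.    ] q [ 0.25  0.68  0.4   1.53 -0.3   0.99  0.68] F [ 0.2 -0.7 -0.9] M [-0.11  0.06  0.  ] w 0.0134 g 50.0
shift cm [ 7.76 -0.77  0.46] per row 
[309.93215748 106.78311527] [ 0.56348131 -0.24909437  0.32951595]
br 9296.5 ((292.5000305175781, 351.9999694824219), (27.999996185302734, 432.99993896484375), 90.0) [ 0.5222 -0.4769  0.052 ]
br 78.0 ((586.0, 315.5), (13.0, 8.0), 90.0) [ 0.8158 -0.453   0.052 ]
br 382.0 ((285.4999694824219, 292.9999694824219), (65.99998474121094, 8.999998092651367), 90.0) [ 0.5209 -0.4096  0.052 ]
br 413.5 ((354.42376708984375, 292.027587890625), (66.10648345947266, 9.919817924499512), 88.53119659423828) [ 0.5877 -0.4128  0.052 ]
br 284.5 ((560.0, 263.5), (17.0, 20.0), 90.0) [ 0.7832 -0.3949  0.052 ]
br 389.0 ((585.1829223632812, 222.4260711669922), (22.081912994384766, 20.771968841552734), 86.42366790771484) [ 0.8013 -0.3551  0.052 ]
br 357.5 ((583.5, 192.5), (19.0, 21.0), 90.0) [ 0.7959 -0.3266  0.052 ]
br 684.0 ((312.0, 110.0), (30.0, 28.0), 90.0) [ 0.5581 -0.2407  0.052 ]
br 1828.5 ((319.5, 25.5), (35.0, 101.0), 90.0) [ 0.5683 -0.1769  0.052 ]
```

View pics/w4.png

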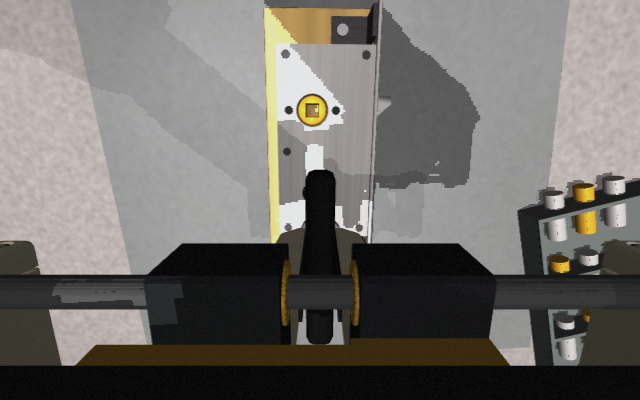

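Wrist view: the follower's brass ring is at (312,110), about 30 px across (25 mm), with its square hole aligned to the case. The held bar runs from (320,170) to (319,345). Next I measure both in the same cameras.

```bash
python3 - <<'E'
from h import *
im=cv2.imread('pics/w4.png'); m=eyes.camera_model('wrist'); g=im.max(2).astype(int)
for r in (180,190,200,215,230):
    k=np.flatnonzero(g[r,290:350]<45)+290; print(r,k.min(),k.max(),len(k))
print('col',g[160:180,320],g[330:356,319])
s=telemetry.sense(); zt=s['ee_pos'][2]+.0265
e=[onz(m,p,zt) for p in [(320,170),(319,345)]]
print('ends',e,'len',np.linalg.norm(e[0]-e[1]),'mid',sum(e)/2)
sub=im[90:132,290:335]; 
h=cv2.cvtColor(sub,cv2.COLOR_BGR2HSV); br=((h[...,0]>15)&(h[...,0]<32)&(h[...,1]>120)).astype(np.uint8)
c=max(cv2.findContours(br,cv2.RETR_EXTERNAL,cv2.CHAIN_APPROX_NONE)[0],key=cv2.contourArea)
el=cv2.fitEllipse(c); p=np.array(el[0])+[290,90]; print(el,p,onz(m,p,.052))
# lock edge direction: cover screws (285,54),(366,55),(288,227),(360,227)
for q in [(285.5,54),(366,55),(288,227.5),(360,227.5)]: print(q,onz(m,q,.049).round(4))
mt=eyes.camera_model('top'); t=eyes.get_image('top')[:,:,::-1].copy(); cv2.imwrite('pics/top4.png',t)
ms=eyes.camera_model('side'); t2=eyes.get_image('side')[:,:,::-1].copy(); cv2.imwrite('pics/side4.png',t2)
print('key in top',proj(mt,s['ee_pos']+[0,0,.0265]),'in side',proj(ms,s['ee_pos']+[0,0,.0265]), 'fol side',proj(ms,[.557,-.239,.052]))
for q in [t[150:200,380:470],t2[110:200,250:340]]: pass
a=cv2.resize(t[140:230,360:480],(800,600),interpolation=cv2.INTER_CUBIC); cv2.imwrite('pics/a4.png',a)
E
```

```text
180 306 334 29
190 303 334 32
200 306 334 29
215 306 334 29
230 305 334 30
col [231 231 231 232 231 231 231 230 229 177   7   7  11  11  13  16  15  12
  15  15] [21 23 25 24 21 22 23 20 20 17 22 23 14 22 54 56 59 59 56 58 58 59 59 55
 58 60]
ends [array([ 0.56279564, -0.2706483 ,  0.19130469]), array([ 0.55682353, -0.35997079,  0.19130469])] len 0.08952191552978234 mid [ 0.55980959 -0.31530955  0.19130469]
((22.02760887145996, 19.907445907592773), (28.685749053955078, 30.403087615966797), 175.01788330078125) [312.02760887 109.90744591] [ 0.55845868 -0.24089306  0.052     ]
(285.5, 54) [ 0.5397 -0.1956  0.049 ]
(366, 55) [ 0.6054 -0.2004  0.049 ]
(288, 227.5) [ 0.529  -0.3446  0.049 ]
(360, 227.5) [ 0.5959 -0.3488  0.049 ]
key in top [450.18202185 156.56765194] in side [297.69409206 105.35281176] fol side [296.16778081 157.18660787]
```

View pics/a4.png

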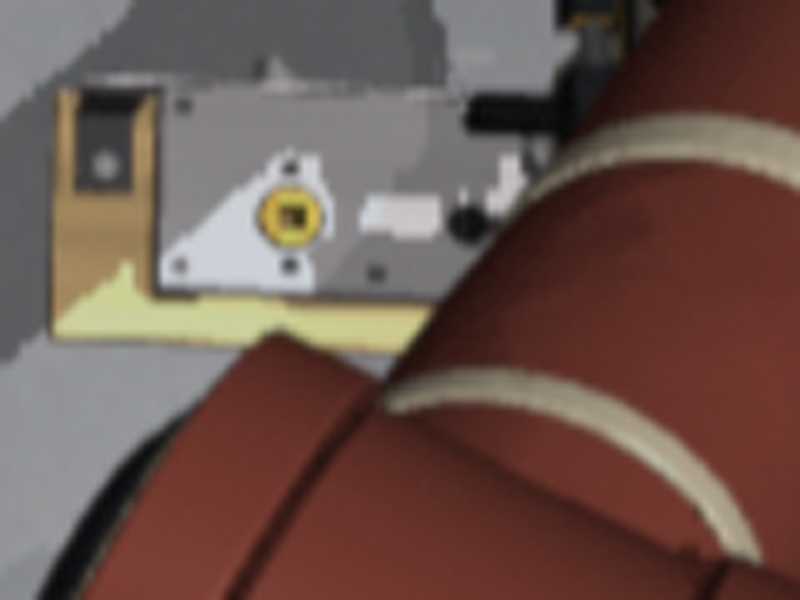

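send_rows:
  increments:
    - [[0, 0, 0, 0.8, 0, 1, 0], [0, 0, 0, 0.8, 0, 1, 0], [0, 0, 0, 0, 0, 1, 0], [0, 0, 0, 0, 0, 0.7, 0], [0, 0, 0.006, 0, 0, 0, 0], [0, 0, 0, 0, 0, 0, 0], [0, 0, 0, 0, 0, 0, 0]]

```text
t: 9.62
ee_pos: [0.5597, -0.3003, 0.1268]
tcp_rot: [2.293, 2.145, -0.0]
contact_force: [0.6, -0.0, -0.7]
grip_width: 0.0133
gripper_force: 50.0
```

```bash
python3 - <<'E'
from h import *
S=telemetry.sense(); m=eyes.camera_model('wrist'); im=eyes.get_image('wrist')[:,:,::-1].copy(); cv2.imwrite('pics/w5.png',im)
g=im.max(2).astype(int)
h=cv2.cvtColor(im,cv2.COLOR_BGR2HSV); br=((h[...,0]>15)&(h[...,0]<32)&(h[...,1]>120)&(h[...,2]>60))
q=proj(m,[.558,-.2407,.052]).round().astype(int); print('exp',q)
sub=np.zeros_like(br); sub[q[1]-25:q[1]+26,q[0]-25:q[0]+26]=br[q[1]-25:q[1]+26,q[0]-25:q[0]+26]
a,r,c=max(blobs(sub,60),key=lambda b:b[0]); el=cv2.fitEllipse(c)
F=onz(m,el[0],.052); print(a,el,F)
# hole: dark/other pixels inside ring
fill=np.zeros(br.shape,np.uint8); cv2.drawContours(fill,[c],-1,1,-1)
hole=(fill>0)&(h[...,2]<200); ys,xs=np.nonzero(hole); 
print(g[q[1]-12:q[1]+13:2,q[0]-14:q[0]+15:1])
zt=S['ee_pos'][2]+.0265
for col in (318,320,322):
    k=np.flatnonzero(g[130:360,col]<40)+130; print(col,k.min(),k.max())
rows=np.arange(185,235,10)
for rr in rows:
    k=np.flatnonzero(g[rr,295:350]<40)+295; print(rr,k.min(),k.max())
e=[onz(m,p,zt) for p in [(320,170),(319,345)]]; print('mid',sum(e)/2)
go([F[0],F[1],.115])
v=cv2.resize(im[60:260,220:420],(600,600),interpolation=cv2.INTER_CUBIC); cv2.imwrite('pics/v5.png',v)
E
```

```text
exp [311 130]
867.0 ((311.0995178222656, 129.38499450683594), (32.822059631347656, 33.6871452331543), 4.374985218048096) [ 0.55803771 -0.24006624  0.052     ]
[[138  84 105 166 220 229 230 230 229 230 229 229 229 229 229 230 229 229
  229 231 229 229 230 228 192 136 117 144 187]
 [ 61 137 214 229 231 229 230 229 229 229 228 228 229 229 231 230 228 228
  228 230 228 229 230 229 231 228 155 126 145]
 [168 223 229 230 229 230 186 163 171 178 184 190 193 197 203 199 198 185
  184 187 194 195 216 228 228 230 229 203 137]
 [220 229 231 228 230 231 180  88 107 136 143 142 143 144 145 149 146 147
  154 157 219 178 218 230 230 230 230 231 185]
 [230 229 228 229 229 230 182  86 108 139 145 145 160 167 167 168 171 171
  220 228 229 155 214 229 230 228 229 230 230]
 [229 229 228 229 229 228 187  95 106 135 142 142 143 161 169 166 172 174
  218 228 229 177 218 232 229 229 229 230 230]
 [229 229 229 229 231 230 207 109 106 140 141 141 145 163 167 167 169 174
  174 178 178 149 214 230 229 228 228 228 229]
 [229 229 229 229 229 230 193  97 110 134 140 142 141 161 167 165 171 173
  175 177 175 151 21
[... 291 characters left out ...]
189 153 142 143 143 146 146 151 150 149 146 148 145
  141 195 201 188 168 158 151 154 153 130  97]
 [ 65  66 105 148 162 164 162 167 168 176 185 185 181 182 189 184 183 180
  178 177 169 165 158 155 151 141 106  82  62]
 [150 103  64  75 110 143 153 156 162 165 168 171 169 172 175 173 169 168
  167 163 162 155 155 140 110  77  61  81 125]]
318 170 343
320 170 343
322 170 343
185 306 334
195 306 334
205 306 334
215 304 334
225 306 334
mid [ 0.56007884 -0.29967954  0.15329007]
t 9.67 pos [ 0.5598 -0.3002  0.1269] az -0.0668 tilt z [ 0.0011 -0.0013 -1.    ] q [ 0.23  0.71  0.39  1.59 -0.32  0.91  0.67] F [ 0.5 -0.4 -1.2] M [-0.05  0.06  0.07] w 0.0138 g 50.0
shift cm [ 5.99 -0.58  1.18] per row
```

View pics/v5.png

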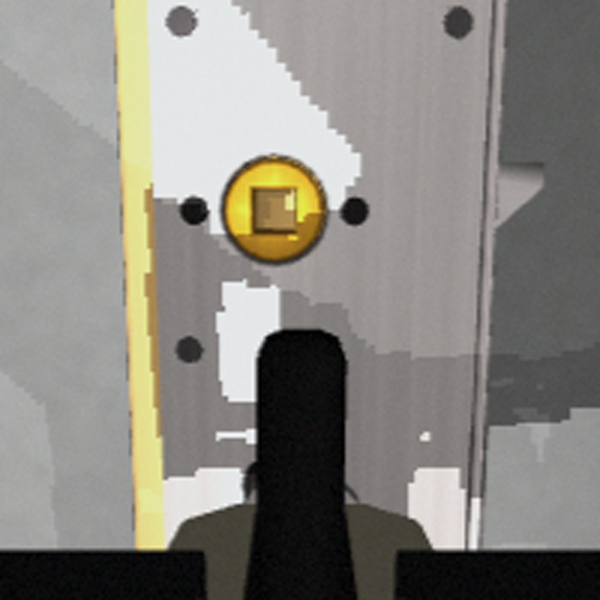

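Close view: the square hole is centred at (311,130) and its sides are parallel to the bar. I shift over it, then lower carefully.

send_rows:
  increments:
    - [[0, 0, 0, 1.2, -0.12, 0, 0], [0, 0, 0, 1.2, -0.12, 0, 0], [0, 0, 0, 1.2, -0.12, 0, 0], [0, 0, 0, 1.2, -0.12, 0, 0], [0, 0, 0, 1.12, -0.11, 0, 0], [0, 0, 0, 0, 0, 0.7, 0], [0, 0, 0, 0, 0, 0.7, 0], [0, 0, 0, 0, 0, 0, 0], [0, 0, 0, 0, 0, 0, 0], [0, 0, 0, 0, 0, 0, 0]]

```text
t: 10.5
ee_pos: [0.5573, -0.2409, 0.112]
tcp_rot: [2.295, 2.145, -0.001]
contact_force: [-0.0, -0.2, -1.6]
grip_width: 0.0135
gripper_force: 50.0
```

```bash
python3 - <<'E'
from h import *
go([.5578,-.2409,.107],-.0672)
E
```

```text
t 10.5 pos [ 0.5573 -0.2409  0.112 ] az -0.0675 tilt z [-5.e-04 -9.e-04 -1.e+00] q [ 0.14  0.69  0.39  1.68 -0.33  0.83  0.6 ] F [-0.  -0.2 -1.6] M [-0.04  0.04  0.02] w 0.0135 g 50.0
shift cm [-0.    0.05  0.5 ] per row 
tool turn z -0.000259299496983445
```

send_rows:
  increments:
    - [[0, 0, 0, 0, 0.02, 0.3, 0], [0, 0, 0, 0, 0, 0.3, 0], [0, 0, 0, 0, 0, 0.2, 0], [0, 0, 0, 0, 0, 0.2, 0], [0, 0, 0, 0, 0, 0.2, 0], [0, 0, 0, 0, 0, 0, 0], [0, 0, 0, 0, 0, 0, 0]]

```text
t: 11.08
ee_pos: [0.5577, -0.2397, 0.1]
tcp_rot: [-2.293, -2.147, 0.0]
contact_force: [0.1, 0.4, -1.5]
grip_width: 0.0139
gripper_force: 50.0
```

```bash
python3 -c "
from h import *
go([.5578,-.2409,.071],-.0672)"
```

```text
t 11.08 pos [ 0.5577 -0.2397  0.1   ] az -0.066 tilt z [-3.e-04  0.e+00 -1.e+00] q [ 0.14  0.71  0.38  1.69 -0.34  0.81  0.61] F [ 0.1  0.4 -1.5] M [-0.06 -0.   -0.04] w 0.0139 g 50.0
shift cm [-0.12  0.02  2.9 ] per row 
tool turn z 0.0012467665851065846
```

send_rows:
  increments:
    - [[0, 0, 0, 0, 0, 0.3, 0], [0, 0, 0, 0, 0, 0.4, 0], [0, 0, 0, 0, 0, 0.4, 0], [0, 0, 0, 0, 0, 0.4, 0], [0, 0, 0, 0, 0, 0.4, 0], [0, 0, 0, 0, 0, 0.3, 0], [0, 0, 0, 0, 0, 0.2, 0], [0, 0, 0, 0, 0, 0.2, 0], [0, 0, 0, 0, 0, 0, 0], [0, 0, 0, 0, 0, 0, 0], [0, 0, 0, 0, 0, 0, 0]]

```text
t: 12.0
ee_pos: [0.5579, -0.2398, 0.0744]
tcp_rot: [2.293, 2.147, 0.0]
contact_force: [0.9, 0.7, -1.1]
grip_width: 0.0137
gripper_force: 50.0
```

```bash
python3 -c "
from h import *
go([.5578,-.2405,.071],-.0672)"
```

```text
t 12.0 pos [ 0.5579 -0.2398  0.0744] az -0.066 tilt z [ 3.e-04 -2.e-04 -1.e+00] q [ 0.15  0.74  0.36  1.71 -0.36  0.75  0.62] F [ 0.9  0.7 -1.1] M [-0.11  0.06 -0.05] w 0.0137 g 50.0
shift cm [-0.07 -0.01  0.34] per row 
tool turn z 0.0012233312737621738
```

send_rows:
  increments:
    - [[0, 0, 0, 0, 0, 0.15, 0], [0, 0, 0, 0, 0, 0.15, 0], [0, 0, 0, 0, 0, 0.1, 0], [0, 0, 0, 0, 0, 0, 0], [0, 0, 0, 0, 0, 0, 0]]

```text
t: 12.42
ee_pos: [0.5581, -0.2399, 0.0715]
tcp_rot: [2.293, 2.146, 0.001]
contact_force: [-2.4, 1.6, 4.9]
grip_width: 0.0132
gripper_force: 50.0
```

```bash
python3 -c "
from h import *
go([.5578,-.2405,.071],-.0672)"
```

```text
t 12.42 pos [ 0.5581 -0.2399  0.0715] az -0.066 tilt z [ 0.001 -0.    -1.   ] q [ 0.16  0.74  0.36  1.71 -0.36  0.75  0.63] F [-2.4  1.6  4.9] M [0.17 0.5  0.04] w 0.0132 g 50.0
shift cm [-0.06 -0.02  0.05] per row 
tool turn z 0.0012212256261054932
```

Seated at the expected height, with about 6 N of push. I turn counter-clockwise next.

send_rows:
  increments:
    - [[0, 0, 0, 0, 0, 0.03, 0], [0, 0, -0.06, 0, 0, 0, 0], [0, 0, -0.06, 0, 0, 0, 0], [0, 0, -0.06, 0, 0, 0, 0], [0, 0, -0.06, 0, 0, 0, 0], [0, 0, -0.06, 0, 0, 0, 0], [0, 0, -0.06, 0, 0, 0, 0], [0, 0, 0, 0, 0, 0, 0], [0, 0, 0, 0, 0, 0, 0]]
  force: 60

```text
t: 13.17
ee_pos: [0.5571, -0.2395, 0.0715]
tcp_rot: [-1.872, -2.521, -0.001]
contact_force: [-4.4, 1.3, 8.0]
grip_width: 0.0135
gripper_force: 60.0
```

```bash
python3 -c "
from h import *
go(None)"
```

```text
t 13.17 pos [ 0.5571 -0.2395  0.0715] az 0.2931 tilt z [-7.0e-04  1.4e-03 -1.0e+00] q [ 0.22  0.73  0.26  1.71 -0.26  0.73  0.9 ] F [-4.4  1.3  8. ] M [ 0.38  0.9  -0.12] w 0.0135 g 60.0
```

send_rows:
  increments:
    - [[0, 0, -0.06, 0, 0, 0, 0], [0, 0, -0.06, 0, 0, 0, 0], [0, 0, -0.06, 0, 0, 0, 0], [0, 0, -0.06, 0, 0, 0, 0], [0, 0, -0.06, 0, 0, 0, 0], [0, 0, -0.06, 0, 0, 0, 0], [0, 0, -0.06, 0, 0, 0, 0], [0, 0, -0.06, 0, 0, 0, 0], [0, 0, -0.06, 0, 0, 0, 0], [0, 0, 0, 0, 0, 0, 0], [0, 0, 0, 0, 0, 0, 0]]

```text
t: 14.08
ee_pos: [0.5566, -0.2399, 0.0715]
tcp_rot: [-1.133, -2.928, -0.0]
contact_force: [-3.2, 1.7, 9.2]
grip_width: 0.0139
gripper_force: 60.0
```

```bash
python3 -c "
from h import *
go(None)"
```

```text
t 14.08 pos [ 0.5566 -0.2399  0.0715] az 0.8322 tilt z [-1.7e-03  8.0e-04 -1.0e+00] q [ 0.31  0.72  0.11  1.71 -0.11  0.72  1.3 ] F [-3.2  1.7  9.2] M [ 0.31  1.   -0.19] w 0.0139 g 60.0
```

send_rows:
  increments:
    - [[0, 0, -0.04, 0, 0, 0, 0], [0, 0, -0.04, 0, 0, 0, 0], [0, 0, -0.03, 0, 0, 0, 0], [0, 0, 0, 0, 0, 0, 0], [0, 0, 0, 0, 0, 0, 0]]

```text
t: 14.5
ee_pos: [0.5566, -0.24, 0.0715]
tcp_rot: [-0.971, -2.986, 0.0]
contact_force: [-4.2, 1.8, 8.6]
grip_width: 0.0135
gripper_force: 60.0
```

```bash
python3 - <<'E'
from h import *
go(None)
m=eyes.camera_model('wrist'); im=eyes.get_image('wrist')[:,:,::-1].copy(); cv2.imwrite('pics/w6.png',im)
t=eyes.get_image('side')[:,:,::-1].copy()
cv2.imwrite('pics/v6.png',np.vstack([cv2.resize(t[110:200,250:340],(480,300),interpolation=cv2.INTER_CUBIC),cv2.resize(im,(480,300))]))
E
```

```text
t 14.5 pos [ 0.5566 -0.24    0.0715] az 0.942 tilt z [-1.8e-03  6.0e-04 -1.0e+00] q [ 0.33  0.72  0.07  1.71 -0.07  0.72  1.38] F [-4.2  1.8  8.6] M [ 0.32  1.06 -0.26] w 0.0135 g 60.0
```

View pics/v6.png

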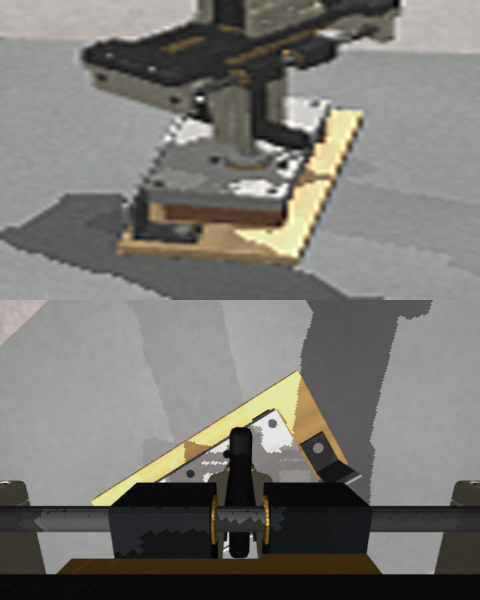

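The pictures show the key seated and the fingers closed on its bar at the lock. I push further to feel the stop.

send_rows:
  increments:
    - [[0, 0, -0.03, 0, 0, 0, 0], [0, 0, -0.03, 0, 0, 0, 0], [0, 0, 0, 0, 0, 0, 0], [0, 0, 0, 0, 0, 0, 0]]

```text
t: 14.93
ee_pos: [0.5565, -0.24, 0.0715]
tcp_rot: [-0.881, -3.013, 0.0]
contact_force: [-4.8, 0.7, 9.0]
grip_width: 0.0133
gripper_force: 60.0
```

```bash
python3 - <<'E'
from h import *
go(None)
E
```

```text
t 14.93 pos [ 0.5565 -0.24    0.0715] az 1.0018 tilt z [-2.e-03  4.e-04 -1.e+00] q [ 0.34  0.72  0.06  1.71 -0.06  0.72  1.42] F [-4.8  0.7  9. ] M [ 0.32  1.06 -0.21] w 0.0133 g 60.0
```

```bash
python3 - <<'E'
from h import *
cv2.imwrite('pics/w7.png',eyes.get_image('wrist')[:,:,::-1])
go(None); go(None)
for f in ('w4','w5','w6','w7'):
    g=cv2.imread(f'pics/{f}.png').max(2).astype(int); out=[]
    for r in (175,185,195,205,250,260,270,320,328,336):
        k=np.flatnonzero(g[r,285:355]<32)+285
        # run containing col 320
        a=b=320
        while g[r,a-1]<32 and a>280:a-=1
        while g[r,b+1]<32 and b<360:b+=1
        out.append((r,a,b,(a+b)/2))
    print(f,out)
im=cv2.imread('pics/w7.png')[150:360,240:400]; i5=cv2.imread('pics/w5.png')[150:360,240:400]
cv2.imwrite('pics/v7.png',cv2.resize(np.hstack([i5,im]),(800,525),interpolation=cv2.INTER_CUBIC)*2)
E
```

```text
t 14.98 pos [ 0.5565 -0.24    0.0715] az 1.0018 tilt z [-1.9e-03  4.0e-04 -1.0e+00] q [ 0.34  0.72  0.06  1.71 -0.06  0.72  1.42] F [-3.9  2.1 10. ] M [ 0.2   1.09 -0.24] w 0.0129 g 60.0
t 14.98 pos [ 0.5565 -0.24    0.0715] az 1.0018 tilt z [-1.9e-03  4.0e-04 -1.0e+00] q [ 0.34  0.72  0.06  1.71 -0.06  0.72  1.42] F [-3.9  2.1 10. ] M [ 0.2   1.09 -0.24] w 0.0129 g 60.0
w4 [(175, 308, 332, 320.0), (185, 306, 334, 320.0), (195, 304, 334, 319.0), (205, 306, 334, 320.0), (250, 303, 337, 320.0), (260, 301, 338, 319.5), (270, 300, 340, 320.0), (320, 307, 332, 319.5), (328, 307, 332, 319.5), (336, 307, 331, 319.0)]
w5 [(175, 308, 332, 320.0), (185, 306, 334, 320.0), (195, 306, 334, 320.0), (205, 306, 334, 320.0), (250, 303, 337, 320.0), (260, 301, 338, 319.5), (270, 300, 340, 320.0), (320, 307, 332, 319.5), (328, 307, 332, 319.5), (336, 307, 331, 319.0)]
w6 [(175, 309, 333, 321.0), (185, 320, 335, 327.5), (195, 319, 321, 320.0), (205, 317, 335, 326.0), (250, 303, 337, 320.0), (260, 301, 338, 319.5), (270, 300, 340, 320.0), (320, 306, 331, 318.5), (328, 306, 331, 318.5), (336, 307, 331, 319.0)]
w7 [(175, 309, 333, 321.0), (185, 320, 321, 320.5), (195, 319, 335, 327.0), (205, 316, 335, 325.5), (250, 303, 337, 320.0), (260, 301, 338, 319.5), (270, 300, 340, 320.0), (320, 306, 331, 318.5), (328, 306, 331, 318.5), (336, 307, 331, 319.0)]
```

View pics/v7.png

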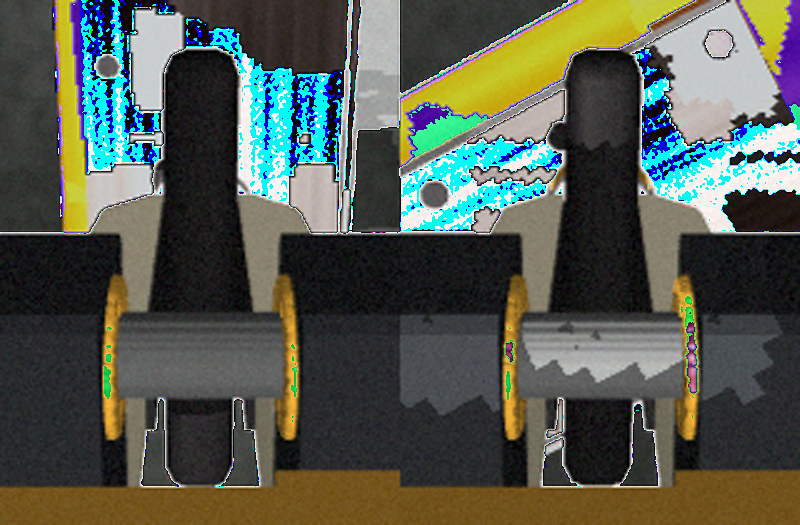

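```bash
python3 - <<'E'
from h import *
t=eyes.get_image('side')[:,:,::-1].copy(); t0=cv2.imread('pics/side0.png'); p=eyes.get_image('top')[:,:,::-1].copy(); p0=cv2.imread('pics/top0.png')
cv2.imwrite('pics/side8.png',t)
cv2.imwrite('pics/top8.png',p)
f=lambda i:cv2.resize(i[120:190,260:330],(390,290),interpolation=cv2.INTER_CUBIC)
k=lambda i:cv2.resize(i[135:185,370:440],(390,290),interpolation=cv2.INTER_CUBIC)
cv2.imwrite('pics/v8.png',np.vstack([np.hstack([f(t0),f(t)]),np.hstack([k(p0),k(p)])]))
E
```

```text
(no output)
```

View pics/v8.png

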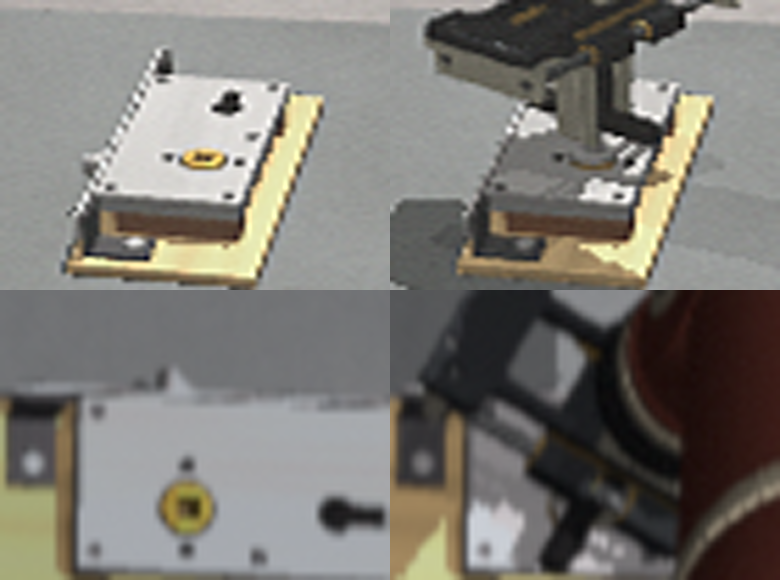

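The latch no longer projects in the side view (left, (90,160) before; gone now). That was my 11th view, one over the limit of 10, so from here I use numbers only. Next is a small extra turn to confirm the hard stop by torque.

send_rows:
  increments:
    - [[0, 0, -0.03, 0, 0, 0, 0], [0, 0, -0.03, 0, 0, 0, 0], [0, 0, 0, 0, 0, 0, 0], [0, 0, 0, 0, 0, 0, 0], [0, 0, 0, 0, 0, 0, 0]]

```text
t: 15.5
ee_pos: [0.5565, -0.2401, 0.0715]
tcp_rot: [-0.791, -3.038, 0.0]
contact_force: [-3.7, 0.2, 8.7]
grip_width: 0.0132
gripper_force: 60.0
```

```bash
python3 - <<'E'
from h import *
M=[]
for i in range(5):
    im=eyes.get_image('wrist')[:,:,::-1].copy(); s=telemetry.sense(); M.append(s['ft_torque'])
go(None); print(np.mean(M,0),np.std(M,0)); cv2.imwrite('pics/w9.png',im)
for f in ('w5','w7','w9'):
    g=cv2.imread(f'pics/{f}.png').max(2).astype(int); o=[]
    for r,th in ((175,80),(328,32),(336,32)):
        a=b=320
        while g[r,a-1]<th:a-=1
        while g[r,b+1]<th:b+=1
        o.append((r,a,b))
    print(f,o)
E
```

```text
t 15.75 pos [ 0.5565 -0.2401  0.0715] az 1.0617 tilt z [-2.1e-03  3.0e-04 -1.0e+00] q [ 0.35  0.72  0.04  1.71 -0.04  0.72  1.47] F [-3.5  1.9  9.2] M [ 0.24  1.05 -0.22] w 0.0132 g 60.0
[ 0.26818069  1.04652654 -0.25463343] [0.0273623  0.01390651 0.02052257]
w5 [(175, 308, 333), (328, 307, 332), (336, 307, 331)]
w7 [(175, 308, 334), (328, 306, 331), (336, 307, 331)]
w9 [(175, 309, 334), (328, 306, 331), (336, 307, 330)]
```

send_rows:
  increments:
    - [[0, 0, -0.03, 0, 0, 0, 0], [0, 0, -0.03, 0, 0, 0, 0], [0, 0, 0, 0, 0, 0, 0], [0, 0, 0, 0, 0, 0, 0], [0, 0, 0, 0, 0, 0, 0]]

```text
t: 16.17
ee_pos: [0.5565, -0.2402, 0.0715]
tcp_rot: [-0.7, -3.061, 0.0]
contact_force: [-5.0, 1.1, 9.3]
grip_width: 0.0132
gripper_force: 60.1
```

```bash
cat > chk.py <<'E'
from h import *
M=[];Q=[]
for i in range(6):
    im=eyes.get_image('wrist')[:,:,::-1].copy(); s=telemetry.sense(); M.append(s['ft_torque']);Q.append(s['joint_torque'][6])
go(None); print('M',np.mean(M,0),np.std(M,0),'tau7',np.mean(Q),np.std(Q)); cv2.imwrite('pics/wl.png',im)
for f in ('w5','wl'):
    g=cv2.imread(f'pics/{f}.png').max(2).astype(int); o=[]
    for r,th in ((175,80),(185,80),(328,32),(336,32)):
        a=b=320
        while g[r,a-1]<th:a-=1
        while g[r,b+1]<th:b+=1
        o.append((r,a,b))
    print(f,o)
E
python3 chk.py
```

```text
t 16.47 pos [ 0.5565 -0.2401  0.0715] az 1.1211 tilt z [-2.e-03  2.e-04 -1.e+00] q [ 0.36  0.72  0.02  1.71 -0.02  0.72  1.51] F [-4.6  1.6  9. ] M [ 0.25  1.04 -0.38] w 0.0134 g 60.1
M [ 0.24874934  1.04899308 -0.35356372] [0.02701945 0.02986394 0.0285092 ] tau7 0.3386308392509818 4.5078515230808224e-05
w5 [(175, 308, 333), (185, 306, 334), (328, 307, 332), (336, 307, 331)]
wl [(175, 308, 334), (185, 299, 336), (328, 306, 331), (336, 306, 330)]
```

The torque has risen above the spring's 0.25 N m, so the stop is reached. I add a small preload.

send_rows:
  increments:
    - [[0, 0, -0.03, 0, 0, 0, 0], [0, 0, 0, 0, 0, 0, 0], [0, 0, 0, 0, 0, 0, 0], [0, 0, 0, 0, 0, 0, 0]]

```text
t: 16.8
ee_pos: [0.5564, -0.2402, 0.0715]
tcp_rot: [-0.655, -3.071, 0.0]
contact_force: [-4.5, 1.0, 9.8]
grip_width: 0.0136
gripper_force: 60.1
```

```bash
python3 chk.py
```

```text
t 17.1 pos [ 0.5564 -0.2402  0.0715] az 1.1508 tilt z [-2.e-03  2.e-04 -1.e+00] q [ 0.36  0.72  0.02  1.71 -0.01  0.72  1.54] F [-5.5  1.5  8.9] M [ 0.22  1.1  -0.34] w 0.0133 g 60.1
M [ 0.24699182  1.04475267 -0.36269422] [0.02993084 0.03215369 0.02466816] tau7 0.38902413565665483 3.734762408872261e-05
w5 [(175, 308, 333), (185, 306, 334), (328, 307, 332), (336, 307, 331)]
wl [(175, 309, 335), (185, 298, 336), (328, 306, 330), (336, 306, 330)]
```

```bash
python3 -c "
from plant import workorder
print(workorder.job_done())"
```

```text
the job is handed in; nothing more can be done
None
```

I handed the job in with the large T-key still gripped, seated in the follower and turned counter-clockwise to the stop; torque rose past the spring's 0.25 N m and the side view no longer shows the latch, but I got no verdict back, and I viewed 11 pictures against the limit of 10.

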